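# Check the turntable's hand brake lever

## Task

Check the hand brake of the clock repair turntable: with the outside of the fingers, gently press the brake lever in towards the bar until it comes up against its stop, short of the bar, keep it there for a second, then let it come fully back out. Press it in to its stop a second time and keep it there: the program finishes while still holding the lever in, so that the gap can be measured. Grasp nothing, keep your fingers out of the gap between lever and bar, and leave the clock movement and everything else on the table where it is.

Things in the scene. Friction and masses are not known exactly. Their poses are not given: they have to be found in the camera images.
- stand: green base plate of the clock repair turntable, 280 x 280 x 18 mm, fixed to the table. Origin: centre of its underside. Its x axis is the direction in which the brake lever is pressed (lever to bar); its y axis runs along the bar, hinge end at +y. On it stands a platter with a brass clock movement (top about 190 mm above the table), at least 55 mm behind the bar
- bar_mid (a point): on the axis of the fixed handlebar, mid-way along its black rubber grip, 140 mm above the table. The grip is 25 mm in diameter and 110 mm long, along the stand's y; its -y end is free, and at +y the bar runs into an upright green post 120 mm from here
- lever_hinge (a point): upright hinge axis of the brake lever at lever height (140 mm above the table), in an aluminium bracket (top and bottom plates, up to 162 mm above the table) 35 mm in front of the bar's axis
- lever_pad (a point): place to press, on the outer face (away from the bar) of the aluminium lever blade, mid-height (140 mm above the table), 95 mm from the hinge; moves with the lever. The blade is a flat bar 20 mm high, 11 mm thick, 120 mm long from hinge to the red knob (16 mm across) at its end; free below. At rest it stands out 0.30 rad from the bar's direction; at its stop it is about parallel
- lever (a joint): angle of the brake lever in rad: 0 = fully out (a spring brings it back there), 0.33 = pressed against its stop, with about 13 mm still free between blade and bar. It turns about a vertical axis, the pad moving about 31 mm towards the bar. Pressing at the pad takes about 3 N at first and 8 N at the stop; beyond that it is rigid
- movement_edge (a point): upper corner of the brass clock movement on the platter, 174 mm above the table; the platter turns stiffly
- bottle0: small brown oil bottle with a white cap, 29 mm across, 70 mm tall, standing on the turntable's base plate near the bar's free end. Origin: centre of its underside. Leave it alone
- bottle1: small brown oil bottle with a white cap, 29 mm across, 70 mm tall, on the table. Origin: centre of its underside. Leave it alone
- bottle2: small brown oil bottle with a white cap, 29 mm across, 70 mm tall, on the table. Origin: centre of its underside. Leave it alone
- brush: dust brush with a red handle, 200 mm long, lying. Origin: on its length, at its underside. Leave it alone
- screwdriver: black-handled screwdriver, 170 mm long, lying. Origin: on its length, at its underside. Leave it alone
- parts_box: clear divided parts box without lid, 90 x 120 x 25 mm. Origin: centre of its underside. Leave it alone
- prop_block: wooden block, 50 x 100 x 22 mm. Origin: centre of its underside. Leave it alone

How it is judged:
On the way, in this order (a step that is already met when the one before it is completed fails the run):
1. the lever is pressed in to its stop and kept there for half a second (value of joint lever above 0.295 rad and contact force between the fingers and lever above 1 N), for 0.5 s.
2. the lever is let fully back out (value of joint lever below 0.03 rad), for 0.1 s.
3. the lever is pressed in to its stop a second time (all of step 1), for 0.3 s.
At the end, for the whole second after the job is handed in: The fingers still hold the lever at its stop (joint above 0.295 of 0.33 rad, push between 1 and 35 N), touching neither the bar nor the lever's inner face; the clock movement is within 15 mm and the loose things within 20 mm of where they began (all of step 3 and contact force between the fingers and lever below 35 N and contact force between the fingers and lever_inner below 0.5 N and contact force between the fingers and bar_grip below 0.5 N and contact force between the fingers and bar_tube below 0.5 N and distance of each of bottle0, bottle1, bottle2, brush, screwdriver, parts_box, prop_block from where it was at the start of the episode below 0.02 m and distance of movement_edge from where it was at the start of the episode below 0.015 m); the arm keeps its last pose, push and grip.
It fails at once if the lever is pushed with more than 40 N (contact force between the fingers and lever above 40 N).
It fails at once if the lever is gripped or touched from behind, in the gap (contact force between the fingers and lever_inner above 1 N).
It fails at once if the bar is gripped or knocked (contact force between the fingers and bar_grip above 2 N or contact force between the fingers and bar_tube above 2 N).
It fails at once if the clock movement is turned (distance of movement_edge from where it was at the start of the episode above 0.015 m).
It fails at once if a loose thing is moved, knocked over, lifted or carried (distance of any of bottle0, bottle1, bottle2, brush, screwdriver, parts_box, prop_block from where it was at the start of the episode above 0.02 m).
It also fails if it takes over 64 s, if anything falls off the work surface, if the arm or the gripper's body presses on something with over 40 N, if the wrist force passes 120 N, or if a joint passes its speed limit or range.

## Robot

A 6-joint arm with a two-finger parallel gripper is mounted at the origin on the work surface. World frame = base frame: x ahead of the robot, y to its left, z up, the work surface at z = 0. Lengths are in m, angles in rad, forces in N, time in s.
With the tool pointing down it reaches from about 0.35 to 0.775 m from the base axis. Payload 7.3 kg.
Tool frame: the origin (TCP) lies at the very end of the fingers, on their centre line; the grasp point (between the pads) lies 19 mm behind it; z points along the fingers, y is the direction in which the jaws open and shut (so a half turn about z gives the same grasp; the last joint's range is limited). The gripper opens to 92 mm and grips with 3 to 60 N. Pads are 19 mm wide; open, the fingers measure 130 mm over their backs; the gripper's body (75 mm by 190 mm) begins 47 mm behind the grasp point.
Start: joints at [1.009, 0.342, 1.524, -0, 1.275, -0.146], TCP at [0.212, 0.48, 0.227] pointing down, gripper open.
Joint ranges: [-2.53, 2.53], [-0.77, 2.02], [0.04, 2.7], [-1, 4.14], [0.28, 2.66], [-3.11, 3.11]. Speed limits (rad/s): [2.57, 2.57, 3.14, 3.14, 3.14, 3.14].

## Interface

Orientations are given as a unit quaternion [w, x, y, z].
In Python, from rig import telemetry, snapshot, camera_model, workorder gives the robot as it stands. The module is installed in compiled form; this text tells all that it offers.
- The arm moves only by the tool carry_out, never from a script. Its arguments are lists of equal length, an entry for each row: "slide": the shift along the tool's x, y, z in mm, a list of three; "rot": the turn, a rotation vector about the tool's x, y, z in rad, a list of three; "claw": the closure in counts, from 0 (fully open) to 255 (shut). A call has 1 to 10 rows; each row is the pose to reach, as a shift and turn from the pose commanded when the call began, along the tool's axes at that moment; what a row does not reach only later rows make up. A row lasts 1/12 s, in which the tool goes at most 41.7 mm and 7.16 degrees, less where a joint would pass 70% of its speed; a pose out of reach is approached as far as the arm can. A call with a gripper value outside its range is refused whole. The fingers move at their own pace and stop on an object; "grip_force" is the grip in N (left out, the last holds). Time passes only in rows, so rows that repeat a pose let the fingers close. It gives the time, the measured TCP pose, the force and the opening at its end, in the units of the state.
- telemetry.sense(): the state, without advancing time (a new reading comes with each control period).
- snapshot(name): name is "side" or "top"; returns the picture (480x640x3 uint8, red, green, blue); there is no depth.
- camera_model(name): a dict with "vfov" (degrees; the focal length in pixels is half the picture's height over the tangent of half this angle, whatever the lens; pixels are square), "cx", "cy" (the principal point, pixels), "xyz" and "orientation" of the camera in the world. Camera axes: x right, y down, z forward; pixel columns grow to the right and rows downward; lengths in m; the calibration is good to about 2 mm. A picture is of the moment at which its call begins. camera_model takes no time and is no camera call.
- workorder.hand_in(): hands the job in, once; it reports no verdict.
The state is a dict: "clock": time; "qpos": joint angles; "qd": joint speeds; "joint_torque": joint torques, N m; "tcp_pos": TCP position; "tool_rot": TCP orientation; "wrist_force": force on the tool from outside, world axes, zero at the start; "ft_torque": the same for the moment, N m; "gripper_width": finger opening in m.
Only numpy, scipy, OpenCV 4.12 (cv2) and the standard library are available. Lean on these libraries where they do the work, as an engineer would, in place of code of your own. Each camera call takes 0.05 s, during which the arm holds its last target. There are 200 camera calls.

## Working session

There is one attempt and no reset: what is moved stays moved. The work goes in short steps, Python scripts to look and compute and a tool call to move; the robot and the scene stay as the last step left them, time stands still between calls to the robot, and variables do not carry over. Pictures are saved under pics/ and viewed, about 8 in all and at most 12, crops included, and the job is handed in when it is done.

Besides the shell and the picture viewer there is one more tool, called after ">>>" as a command line: name --argument value ..., lists and objects as JSON in quotes. carry_out: Moves the arm, as the interface text tells. Its arguments: {"type":"object","properties":{"slide":{"type":"array"},"rot":{"type":"array"},"claw":{"type":"array"},"grip_force":{"type":"number"}},"required":["slide","rot","claw"]}

```bash
mkdir -p pics; python3 - <<'E'
from rig import telemetry, snapshot, camera_model
import cv2
for n in("top","side"):
    cv2.imwrite(f"pics/{n}0.png",snapshot(n)[:,:,::-1]); print(camera_model(n))
print(telemetry.sense())
E
```

```text
{'vfov': 43.3100369095423, 'cx': 321.8780963782162, 'cy': 244.76991490768887, 'xyz': array([ 0.32341317, -0.00318173,  1.73824479]), 'orientation': array([ 0.04276569, -0.69614831,  0.71548306, -0.04040569])}
{'vfov': 48.86048119301463, 'cx': 310.49318474185463, 'cy': 232.6664929299155, 'xyz': array([ 0.21105467, -0.93014242,  0.8636118 ]), 'orientation': array([-0.44716367,  0.88117699, -0.13471027,  0.07365389])}
{'clock': 0.1, 'qpos': array([ 1.00899608e+00,  3.42638748e-01,  1.52490254e+00,  2.35948975e-05,
        1.27537294e+00, -1.45975580e-01]), 'qd': array([-0.00128639, -0.00192109, -0.00294471,  0.00051342, -0.00067367,
       -0.00021537]), 'joint_torque': array([ 2.02054965e-03, -4.32002950e+01, -2.44696480e+01,  7.20975478e-02,
        5.25530765e-02, -6.28480802e-05]), 'tcp_pos': array([0.21184632, 0.47998328, 0.22612849]), 'tool_rot': array([-2.39579152e-04,  2.06420968e-01,  9.78463054e-01, -6.15929937e-04]), 'wrist_force': array([0.02446235, 0.41152241, 0.49935228]), 'ft_torque': array([-0.00818983, -0.05869262, -0.02743667]), 'gripper_width': 0.09215985510906038}
```

View pics/top0.png

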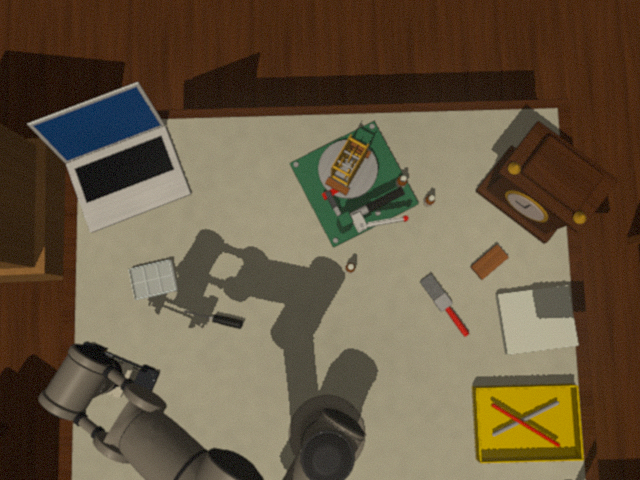

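View pics/side0.png

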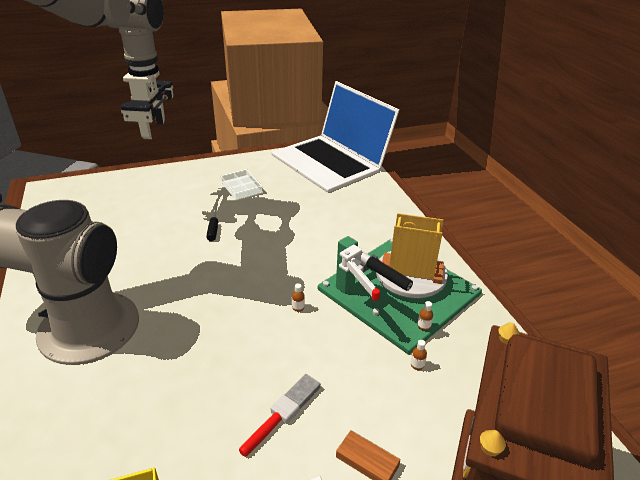

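```bash
cat > h.py <<'E'
import numpy as np, cv2
from rig import telemetry, snapshot, camera_model
from scipy.spatial.transform import Rotation as R
def ray(n,u,v):
    c=camera_model(n); f=240/np.tan(np.radians(c["vfov"])/2)
    q=c["orientation"]; d=R.from_quat(np.r_[q[1:],q[0]]).as_matrix()@[(u-c["cx"])/f,(v-c["cy"])/f,1]
    return np.array(c["xyz"]),d
def plane(n,u,v,z):
    o,d=ray(n,u,v); return o+d*(z-o[2])/d[2]
def proj(n,p):
    c=camera_model(n); f=240/np.tan(np.radians(c["vfov"])/2); q=c["orientation"]
    x=R.from_quat(np.r_[q[1:],q[0]]).as_matrix().T@(np.array(p)-c["xyz"]); return x[:2]/x[2]*f+[c["cx"],c["cy"]]
def tri(a,b):
    A=[];B=[]
    for n,u,v in(a,b):
        o,d=ray(n,u,v); d=d/np.linalg.norm(d); P=np.eye(3)-np.outer(d,d); A.append(P);B.append(P@o)
    return np.linalg.lstsq(np.vstack(A),np.hstack(B),rcond=None)[0]
def red(img,box):
    x0,y0,x1,y1=box; h=cv2.cvtColor(img[y0:y1,x0:x1],cv2.COLOR_RGB2HSV)
    m=(((h[...,0]<6)|(h[...,0]>174))&(h[...,1]>180)&(h[...,2]>90)).astype(np.uint8)
    n,_,s,c=cv2.connectedComponentsWithStats(m); return [(s[i,4],c[i]+[x0,y0]) for i in range(1,n)]
def crop(img,box,k,name):
    x0,y0,x1,y1=box; cv2.imwrite(name,cv2.resize(img[y0:y1,x0:x1,::-1],None,fx=k,fy=k,interpolation=cv2.INTER_CUBIC))
E
python3 - <<'E'
from h import *
t=snapshot("top"); s=snapshot("side")
a=red(t,(390,200,420,230)); b=red(s,(360,280,390,310)); print(a,b)
ka=max(a,key=lambda r:r[0])[1]; kb=max(b,key=lambda r:r[0])[1]
print("knob",tri(("top",*ka),("side",*kb)),plane("top",*ka,.14))
h=cv2.cvtColor(t,cv2.COLOR_RGB2HSV); m=cv2.inRange(h,(55,90,40),(90,255,255)); m[:110]=0;m[260:]=0
pts=cv2.findNonZero(m); r=cv2.minAreaRect(pts); bx=cv2.boxPoints(r)
print(bx); print([plane("top",*p,.018).round(3) for p in bx])
A=t[110:260,285:445]; B=s[225:350,310:490]
A=cv2.resize(A,(640,600),interpolation=3)
cv2.imwrite("pics/t1.png",A[:,:,::-1]); crop(s,(310,205,490,340),4,"pics/s1.png")
E
```

```text
[(np.int32(15), array([405.46666667, 217.66666667]))] [(np.int32(83), array([375.39759036, 294.09638554]))]
knob [ 0.57891903 -0.22565314  0.14151738] [ 0.57922454 -0.2258853   0.14      ]
[[290.01834  163.24971 ]
 [374.31674  119.539444]
 [417.6335   203.0789  ]
 [333.3351   246.78917 ]]
[array([0.768, 0.086, 0.018]), array([ 0.893, -0.164,  0.018]), array([ 0.64 , -0.28 ,  0.018]), array([ 0.52 , -0.033,  0.018])]
```

View pics/t1.png

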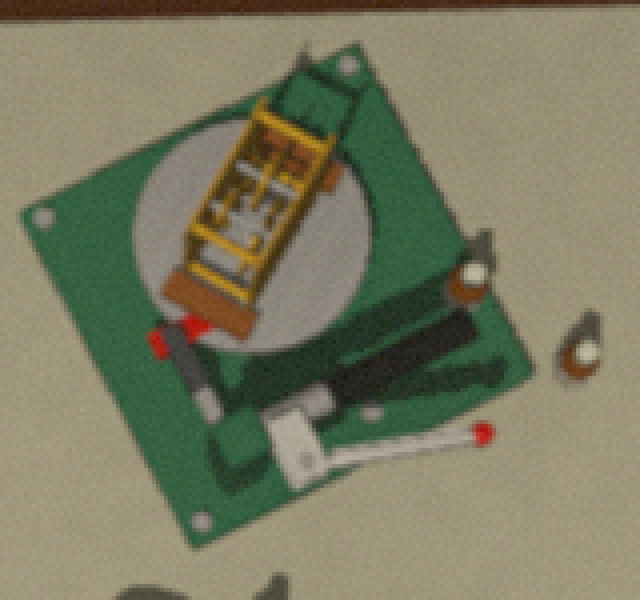

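View pics/s1.png

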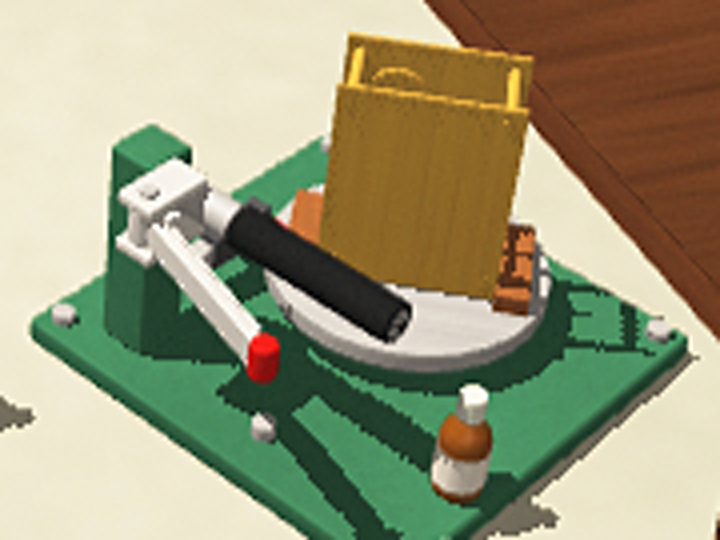

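The plate and lever are clear in both views. The red knob is at top (405.5,217.7) and side (375.4,294.1). It triangulates to z = 0.1415, against 0.140 given. The hinge pin is at about top (362,225). Next I'll compute the stand frame and the approach in tool axes.

```bash
cat >> h.py <<'E'
A,B,C,D=map(np.array,([.768,.086],[.893,-.164],[.64,-.28],[.52,-.033]))
ex=(A-D)+(B-C); ex/=np.linalg.norm(ex); ey=np.array([-ex[1],ex[0]])
K=np.array([.579,-.2257]); H=K+.12*(np.sin(.3)*ex+np.cos(.3)*ey)
def target(u,v,z): return np.r_[H+u*ex-v*ey,z]
Rt=np.column_stack([np.r_[ex,0],np.r_[-ey,0],[0,0,-1]])
def togo(p,Rg=Rt):
    s=telemetry.sense(); q=s["tool_rot"]; Rc=R.from_quat(np.r_[q[1:],q[0]]).as_matrix()
    print("clock",s["clock"],"tcp",s["tcp_pos"].round(4),"F",s["wrist_force"].round(1),"width",s["gripper_width"].round(3))
    print("slide mm",(Rc.T@(p-s["tcp_pos"])*1e3).round(1),"rot",R.from_matrix(Rc.T@Rg).as_rotvec().round(4))
E
python3 - <<'E'
from h import *
print("yaw",np.arctan2(ex[1],ex[0]),"H",H,"H by pin top",plane("top",362,225,.164), "side-pin",proj("side",[*H,.164]),"bar free end in top", proj("top",target(.035,.12+0,.14)))
print("post dist, stand centre in frame",(np.mean([A,B,C,D],0)-H)@ex)
togo(target(-.09,.086,.227))
E
```

```text
yaw 0.4385922227863753 H [ 0.56242212 -0.10685062] H by pin top [ 0.55905185 -0.10742238  0.164     ] side-pin [347.15230331 251.68830377] bar free end in top [395.00922917 193.73444063]
post dist, stand centre in frame 0.1331739946148298Traceback (most recent call last):
  File "<stdin>", line 4, in <module>
  File "h.py", line 31, in togo
    print("clock",s["clock"],"tcp",s["tcp_pos"].round(4),"F",s["wrist_force"].round(1),"width",s["gripper_width"].round(3))
                                                                                               ^^^^^^^^^^^^^^^^^^^^^^^^
AttributeError: 'float' object has no attribute 'round'
```

```bash
sed -i 's/s\["gripper_width"\].round(3)/round(s["gripper_width"],3)/' h.py
python3 -c "
from h import *
togo(target(-.09,.086,.227))"
```

```text
clock 0.2 tcp [0.2119 0.4801 0.2263] F [-0.5  0.2  0.1] width 0.092
slide mm [-5.635e+02 -5.197e+02 -3.000e-01] rot [-6.0000e-04  9.0000e-04  2.2872e+00]
```

>>> carry_out --slide '[[-28,-26,0],[-56,-52,0],[-84,-78,0],[-112,-104,0],[-140,-130,0],[-168,-156,0],[-196,-182,0],[-224,-208,0],[-252,-234,0],[-280,-260,0]]' --rot '[[0,0,0.115],[0,0,0.23],[0,0,0.345],[0,0,0.46],[0,0,0.575],[0,0,0.69],[0,0,0.805],[0,0,0.92],[0,0,1.035],[0,0,1.15]]' --claw '[255,255,255,255,255,255,255,255,255,255]' --grip_force 20

```text
clock: 1.03
tcp_pos: [0.3634, 0.1276, 0.2268]
tool_rot: [0.0, 0.707, 0.707, 0.0]
wrist_force: [0.8, -0.6, -0.8]
gripper_width: 0.0297
```

```bash
python3 -c "
from h import *
togo(target(-.09,.086,.227))"
```

```text
clock 1.0333 tcp [0.3634 0.1276 0.2268] F [ 0.8 -0.6 -0.8] width 0.03
slide mm [-3.504e+02  1.543e+02 -2.000e-01] rot [ 3.0000e-04 -4.0000e-04  1.1316e+00]
```

>>> carry_out --slide '[[-35,15,0],[-70,30,0],[-105,46,0],[-140,61,0],[-175,77,0],[-210,92,0],[-245,108,0],[-280,123,0],[-315,139,0],[-350,154,0]]' --rot '[[0,0,0.114],[0,0,0.227],[0,0,0.34],[0,0,0.453],[0,0,0.566],[0,0,0.68],[0,0,0.793],[0,0,0.906],[0,0,1.02],[0,0,1.132]]' --claw '[255,255,255,255,255,255,255,255,255,255]'

```text
clock: 1.87
tcp_pos: [0.5193, -0.2218, 0.2264]
tool_rot: [-0.0, 0.976, 0.217, -0.0]
wrist_force: [0.1, 0.2, 0.7]
gripper_width: 0.0009
```

```bash
python3 -c "
from h import *
togo(target(-.075,.086,.131))"
```

```text
clock 1.8667 tcp [ 0.5193 -0.2218  0.2264] F [0.1 0.2 0.7] width 0.001
slide mm [12.9  0.3 95.4] rot [-0.0004  0.     -0.0008]
```

>>> carry_out --slide '[[0,0,20],[0,0,40],[0,0,60],[0,0,75],[0,0,85],[0,0,95],[0,0,95]]' --rot '[[0,0,0],[0,0,0],[0,0,0],[0,0,0],[0,0,0],[0,0,0],[0,0,0]]' --claw '[255,255,255,255,255,255,255]'

```text
clock: 2.45
tcp_pos: [0.5181, -0.2194, 0.1299]
tool_rot: [-0.001, 0.975, 0.22, -0.001]
wrist_force: [-0.7, 0.1, 0.6]
gripper_width: 0.0006
```

```bash
python3 -c "
from h import *
togo(target(-.0475,.086,.131))
crop(snapshot('side'),(300,190,480,325),4,'pics/s2.png')"
```

```text
clock 2.45 tcp [ 0.5181 -0.2194  0.1299] F [-0.7  0.1  0.6] width 0.001
slide mm [40.4  3.1 -1.1] rot [-0.0026  0.0016  0.0052]
```

View pics/s2.png

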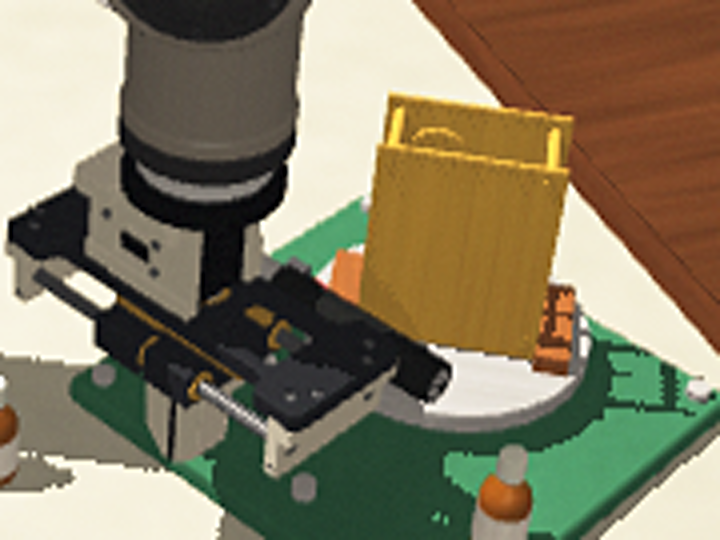

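The side view shows the closed fingers at about (345,297) in the full picture, in front of the lever, with the body clear above. I'll approach to about 10 mm from the lever.

>>> carry_out --slide '[[8,1,0],[16,2,0],[24,3,0],[30,3,0],[30,3,0],[30,3,0]]' --rot '[[0,0,0],[0,0,0],[0,0,0],[0,0,0],[0,0,0],[0,0,0]]' --claw '[255,255,255,255,255,255]'

```text
clock: 3.0
tcp_pos: [0.5477, -0.2093, 0.1317]
tool_rot: [0.0, 0.975, 0.221, 0.0]
wrist_force: [-0.2, 0.3, 0.6]
gripper_width: 0.0005
```

>>> carry_out --slide '[[3,0,0],[6,0,0],[9,0,0],[12,0,0],[15,0,0],[15,0,0],[15,0,0]]' --rot '[[0,0,0],[0,0,0],[0,0,0],[0,0,0],[0,0,0],[0,0,0],[0,0,0]]' --claw '[255,255,255,255,255,255,255]'

```text
clock: 3.58
tcp_pos: [0.5607, -0.2035, 0.1316]
tool_rot: [0.0, 0.975, 0.22, -0.0]
wrist_force: [-2.9, -2.5, 0.8]
gripper_width: 0.0006
```

```bash
python3 -c "
from h import *
togo(target(-.013,.086,.130))
t=snapshot('top');print(red(t,(380,180,425,235)),red(snapshot('side'),(340,240,420,330)))"
```

```text
clock 3.5833 tcp [ 0.5607 -0.2035  0.1316] F [-2.9 -2.5  0.8] width 0.001
slide mm [29.6 -0.7  1.6] rot [0.0001 0.0005 0.0052]
[] [(np.int32(80), array([377.7375, 293.5625]))]
```

Contact at about 3.8 N, close to the expected 3 N, and the knob has shifted 2.3 px in the side view. I'll press on.

>>> carry_out --slide '[[3,0,0],[6,0,0],[9,0,0],[12,0,0],[15,0,0],[18,0,0],[20,0,0],[20,0,0],[20,0,0]]' --rot '[[0,0,0],[0,0,0],[0,0,0],[0,0,0],[0,0,0],[0,0,0],[0,0,0],[0,0,0],[0,0,0]]' --claw '[255,255,255,255,255,255,255,255,255]'

```text
clock: 4.43
tcp_pos: [0.5787, -0.1957, 0.1316]
tool_rot: [0.001, 0.976, 0.22, -0.0]
wrist_force: [-4.2, -6.8, -0.2]
gripper_width: 0.0002
```

```bash
python3 -c "
from h import *
togo(target(-.013,.086,.130))
im=snapshot('side');r=red(im,(340,240,430,330));print(r)
for a in (0,.1,.2,.25,.3,.33): print(a,proj('side',np.r_[H+.12*(np.sin(a-.3)*ex-np.cos(a-.3)*ey),.1415]).round(1))
"
```

```text
clock 4.4333 tcp [ 0.5787 -0.1957  0.1316] F [-4.2 -6.8 -0.2] width 0.0
slide mm [10.  -1.3  1.6] rot [0.0011 0.0012 0.0049]
[(np.int32(77), array([386.16883117, 289.25974026]))]
0 [375.5 294.1]
0.1 [380.4 292.2]
0.2 [385. 290.]
0.25 [387.1 288.7]
0.3 [389.1 287.4]
0.33 [390.2 286.6]
```

>>> carry_out --slide '[[2,0,0],[4,0,0],[6,0,0],[7,0,0],[7,0,0]]' --rot '[[0,0,0],[0,0,0],[0,0,0],[0,0,0],[0,0,0]]' --claw '[255,255,255,255,255]'

```text
clock: 4.9
tcp_pos: [0.5848, -0.1933, 0.1317]
tool_rot: [0.001, 0.976, 0.22, -0.001]
wrist_force: [-5.2, -8.4, -0.1]
gripper_width: 0.0003
```

```bash
python3 -c "
from h import *
togo(target(-.013,.086,.130))
print(red(snapshot('side'),(340,240,430,330)))"
```

```text
clock 4.9 tcp [ 0.5848 -0.1933  0.1317] F [-5.2 -8.4 -0.1] width 0.0
slide mm [ 3.4 -1.8  1.7] rot [0.0018 0.002  0.0049]
[(np.int32(79), array([388.69620253, 287.58227848]))]
```

>>> carry_out --slide '[[1,0,0],[1,0,0]]' --rot '[[0,0,0],[0,0,0]]' --claw '[255,255]'

```text
clock: 5.12
tcp_pos: [0.5853, -0.193, 0.1317]
tool_rot: [0.001, 0.976, 0.22, -0.001]
wrist_force: [-4.6, -8.5, 0.3]
gripper_width: 0.0007
```

>>> carry_out --slide '[[1,0,0],[1,0,0]]' --rot '[[0,0,0],[0,0,0]]' --claw '[255,255]'

```text
clock: 5.28
tcp_pos: [0.5861, -0.1927, 0.1317]
tool_rot: [0.001, 0.976, 0.22, -0.001]
wrist_force: [-6.8, -9.4, 1.0]
gripper_width: 0.0009
```

>>> carry_out --slide '[[1,0,0],[1,0,0]]' --rot '[[0,0,0],[0,0,0]]' --claw '[255,255]'

```text
clock: 5.45
tcp_pos: [0.5869, -0.1923, 0.1317]
tool_rot: [0.001, 0.976, 0.22, -0.001]
wrist_force: [-6.8, -9.6, 0.9]
gripper_width: 0.0004
```

>>> carry_out --slide '[[1,0,0],[1,0,0]]' --rot '[[0,0,0],[0,0,0]]' --claw '[255,255]'

```text
clock: 5.62
tcp_pos: [0.5874, -0.1921, 0.1317]
tool_rot: [0.001, 0.975, 0.22, -0.002]
wrist_force: [-8.7, -10.7, 1.7]
gripper_width: 0.0005
```

```bash
python3 -c "
from h import *
togo(target(-.013,.086,.130))
print(red(snapshot('side'),(340,240,430,330)))"
```

```text
clock 5.6167 tcp [ 0.5874 -0.1921  0.1317] F [ -8.7 -10.7   1.7] width 0.001
slide mm [ 0.6 -1.8  1.7] rot [0.0015 0.0042 0.0051]
[(np.int32(76), array([390.11842105, 286.56578947]))]
```

The knob is at (390.1,286.6), which matches 0.33 rad. The force is starting to rise above the spring force. I'll add a little more push, then hold.

>>> carry_out --slide '[[1,0,0],[1,0,0]]' --rot '[[0,0,0],[0,0,0]]' --claw '[255,255]'

```text
clock: 5.83
tcp_pos: [0.5875, -0.1921, 0.1316]
tool_rot: [0.001, 0.975, 0.22, -0.003]
wrist_force: [-11.6, -12.4, 2.4]
gripper_width: 0.0006
```

>>> carry_out --slide '[[0,0,0],[0,0,0],[0,0,0],[0,0,0],[0,0,0],[0,0,0],[0,0,0],[0,0,0],[0,0,0],[0,0,0]]' --rot '[[0,0,0],[0,0,0],[0,0,0],[0,0,0],[0,0,0],[0,0,0],[0,0,0],[0,0,0],[0,0,0],[0,0,0]]' --claw '[255,255,255,255,255,255,255,255,255,255]'

```text
clock: 6.67
tcp_pos: [0.5876, -0.1921, 0.1316]
tool_rot: [0.001, 0.976, 0.22, -0.003]
wrist_force: [-11.3, -12.4, 2.4]
gripper_width: 0.0006
```

```bash
python3 -c "
from h import *
togo(target(-.013,.086,.130))
im=snapshot('side');print(red(im,(340,240,430,330)));crop(im,(300,190,480,325),4,'pics/s3.png')"
```

```text
clock 6.6667 tcp [ 0.5876 -0.1921  0.1316] F [-11.3 -12.4   2.4] width 0.001
slide mm [ 0.4 -1.8  1.6] rot [0.0011 0.0056 0.0049]
[(np.int32(78), array([390.12820513, 286.51282051]))]
```

View pics/s3.png

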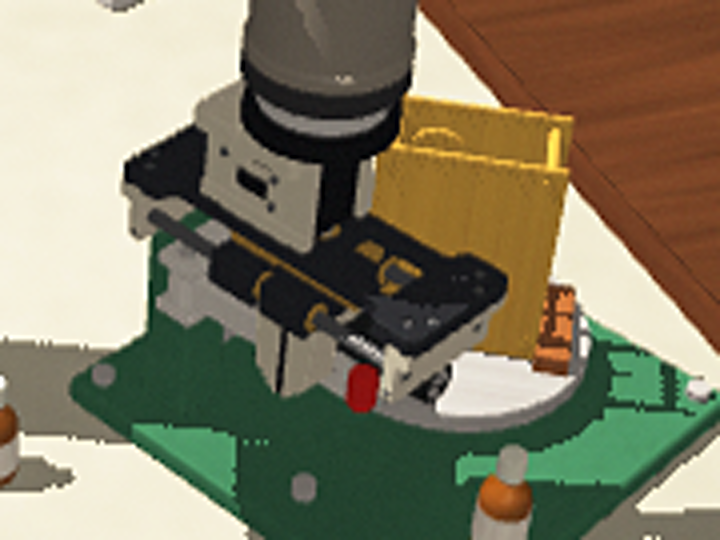

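The lever is at its stop: pushing harder doesn't move it and the force is 17 N. The knob is at (362,388) in the crop, free of the fingers, and the clock and bottle are untouched. It has been held over 1 s, so I'll release it fully.

>>> carry_out --slide '[[-5,0,0],[-11,0,0],[-17,0,0],[-23,0,0],[-29,0,0],[-35,0,0],[-42,0,0],[-50,0,0],[-55,0,0],[-55,0,0]]' --rot '[[0,0,0],[0,0,0],[0,0,0],[0,0,0],[0,0,0],[0,0,0],[0,0,0],[0,0,0],[0,0,0],[0,0,0]]' --claw '[255,255,255,255,255,255,255,255,255,255]'

```text
clock: 7.55
tcp_pos: [0.5396, -0.2138, 0.132]
tool_rot: [0.0, 0.976, 0.22, 0.0]
wrist_force: [-0.1, 0.7, -0.4]
gripper_width: 0.0005
```

>>> carry_out --slide '[[0,0,0],[0,0,0],[0,0,0],[0,0,0],[0,0,0],[0,0,0]]' --rot '[[0,0,0],[0,0,0],[0,0,0],[0,0,0],[0,0,0],[0,0,0]]' --claw '[255,255,255,255,255,255]'

```text
clock: 8.05
tcp_pos: [0.5402, -0.213, 0.1316]
tool_rot: [-0.0, 0.975, 0.22, 0.0]
wrist_force: [-0.2, 0.5, -0.1]
gripper_width: 0.0008
```

```bash
python3 -c "
from h import *
togo(target(-.013,.086,.130))
print(red(snapshot('side'),(340,240,430,330)))"
```

```text
clock 8.05 tcp [ 0.5402 -0.213   0.1316] F [-0.2  0.5 -0.1] width 0.001
slide mm [52.2 -0.4  1.6] rot [-0.     -0.0001  0.0054]
[(np.int32(27), array([373.44444444, 296.11111111]))]
```

The fingers are clear of the lever by about 20 mm with zero force, and the knob is back at its rest position (partly hidden by the hand). Second press.

>>> carry_out --slide '[[6,0,0],[12,0,0],[17,0,0],[21,0,0],[25,0,0],[29,0,0],[33,0,0],[37,0,0],[41,0,0],[44,0,0]]' --rot '[[0,0,0],[0,0,0],[0,0,0],[0,0,0],[0,0,0],[0,0,0],[0,0,0],[0,0,0],[0,0,0],[0,0,0]]' --claw '[255,255,255,255,255,255,255,255,255,255]'

```text
clock: 8.93
tcp_pos: [0.5795, -0.1955, 0.1315]
tool_rot: [0.001, 0.976, 0.22, -0.001]
wrist_force: [-4.9, -7.2, 0.1]
gripper_width: 0.0
```

>>> carry_out --slide '[[2,0,0],[4,0,0],[6,0,0],[7,0,0],[8,0,0],[8,0,0]]' --rot '[[0,0,0],[0,0,0],[0,0,0],[0,0,0],[0,0,0],[0,0,0]]' --claw '[255,255,255,255,255,255]'

```text
clock: 9.43
tcp_pos: [0.586, -0.1929, 0.1316]
tool_rot: [0.001, 0.975, 0.22, -0.002]
wrist_force: [-7.2, -8.7, 1.6]
gripper_width: 0.0005
```

>>> carry_out --slide '[[1,0,0],[2,0,0],[2,0,0]]' --rot '[[0,0,0],[0,0,0],[0,0,0]]' --claw '[255,255,255]'

```text
clock: 9.68
tcp_pos: [0.5875, -0.1923, 0.1315]
tool_rot: [0.001, 0.976, 0.22, -0.002]
wrist_force: [-7.5, -10.1, 1.9]
gripper_width: 0.0
```

>>> carry_out --slide '[[1,0,0],[1,0,0],[1,0,0],[1,0,0],[1,0,0],[1,0,0],[1,0,0],[1,0,0],[1,0,0],[1,0,0]]' --rot '[[0,0,0],[0,0,0],[0,0,0],[0,0,0],[0,0,0],[0,0,0],[0,0,0],[0,0,0],[0,0,0],[0,0,0]]' --claw '[255,255,255,255,255,255,255,255,255,255]'

```text
clock: 10.52
tcp_pos: [0.5876, -0.1923, 0.1315]
tool_rot: [0.001, 0.976, 0.22, -0.003]
wrist_force: [-10.3, -11.0, 2.8]
gripper_width: 0.0007
```

```bash
python3 -c "
from h import *
togo(target(-.013,.086,.130))
im=snapshot('side');print(red(im,(340,240,430,330)))
a=cv2.imread('pics/side0.png').astype(int)
t=snapshot('top'); cv2.imwrite('pics/t3.png',cv2.resize(t[100:340,120:520,::-1],(800,480)))"
```

```text
clock 10.5167 tcp [ 0.5876 -0.1923  0.1315] F [-10.3 -11.    2.8] width 0.001
slide mm [ 0.5 -2.   1.5] rot [0.0012 0.0058 0.0048]
[(np.int32(78), array([390.12820513, 286.51282051]))]
```

View pics/t3.png

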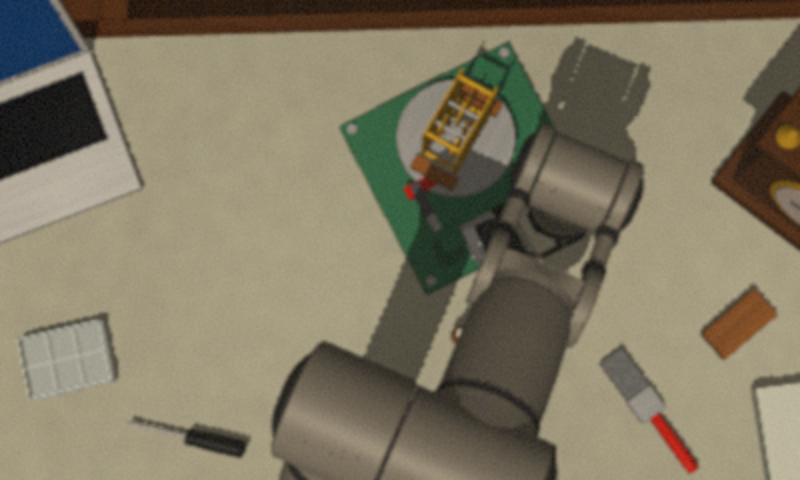

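The top view shows the clock movement and the visible loose things where they were. The lever is at its stop, with the knob at the same pixel as in the first press and a 15 N push. Handing in.

```bash
python3 -c "
from rig import workorder; print(workorder.hand_in())"
```

```text
the job is handed in; nothing more can be done
None
```

I pressed the brake lever in to its stop with the outside of the closed fingers, held it about 1 s, and let it come back out. I then pressed it in again and handed in at about 10.6 s, still holding it.

- **Lever at its stop:** in the last check the knob was at the same side-view pixel as in the first press. That pixel matches the position predicted for 0.33 rad.
- **Push:** the force at the wrist was about 15 N at the end and at most 17 N in the readings, against the 35 N and 40 N limits.
- **Fingers:** they stayed on the outer face throughout, and no reading suggested contact with the bar or the lever's inner face.
- **Surroundings:** in the last top view the clock movement, brush, screwdriver, parts box and prop block had not visibly moved. The arm mostly or fully hid the three bottles there. The hand stayed well above their height, and the two seen in the side view mid-run were in place.
- **Less certain:** between presses the hand partly hid the knob. I judged the lever fully out from zero force and about 20 mm of clearance, not from a full view of the knob.

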